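# Hold the inner measuring cup of a nest under the dispenser's chute

## Task

Your colleague is about to portion dry food out of the counter-top dispenser: lift the inner (upper) cup out of the pair of nested steel measuring cups, leaving the wider cup standing where it is, and hold it in the air under the dispenser's chute, open side up and level, centred, its rim a finger's width (about 15 mm) below the outlet, with its handle pointing straight out to the front of the dispenser so that your arm is out of the way of the wheel on the side. Do not bump the dispenser, leave its wheel to the colleague and leave the other things on the worktop where they stand. Finish still holding the cup there, steady: do not put it down or let go.

Things in the scene. Friction and masses are not known exactly. Their poses are not given: they have to be found in the camera images.
- cup: the cup to hold: round steel measuring cup, 160 mm long, about 83 g, standing upright inside wide_cup. Bowl 79 mm outside, 72 mm inside, 37 mm high, open to +z. Origin at the underside's level, halfway along the length; bowl axis at y = +40.5 mm, the flat straight handle points along -y and ends at y = -80 mm. Handle 16 mm wide (x), 3 mm thick about z = 32.5 mm, free from y = 0 outward
- cup_mouth (a point): centre of the cup's open mouth, at rim height (37 mm above its base); axes as cup
- cup_grip (a point): a good place to pinch the cup's handle across its 16 mm width: middle of the handle's thickness, 20 mm from its end and 100 mm from the bowl's axis; axes as cup
- wide_cup: outer, lower cup of the nest: loose steel measuring cup, 96 mm outside, 30 mm high, floor and wall 2 mm thick, 140 g. Origin: centre of its underside, on the bowl's axis. Its flat handle, 18 mm wide and 3 mm thick, points along -y, top face 28 mm up, end 133 mm from the axis. The upper cup's handle is fanned out 43 degrees from it, counter-clockwise from above, its underside 4 mm higher
- dispenser: fixed counter-top dry-food dispenser, 433 mm high: black foot, white column, white drum housing, clear round hopper 117 mm wide, black lid; a white chute slopes out of its front to a round outlet that points straight down. Origin: on the worktop under the hopper's axis; front faces -x, outlet 85 mm in front of the axis. Foot 15 mm thick, reaching 128 mm to the front and 65 mm to the sides
- chute_mouth (a point): centre of the chute's round outlet at its lower edge, 150 mm above the worktop; outlet 45 mm outside, 40 mm inside diameter; axes as dispenser (its front is -x)
- portion_wheel (a joint): angle (rad) of the dispenser's black portioning wheel, 0 at the start; the wheel, 60 mm in diameter, stands out to 81 mm from the hopper's axis on the dispenser's own -y side, axis level, 212 mm above the worktop. The colleague turns it, not you
- small_cup: bystander: smaller steel measuring cup with handle, 136 mm long, bowl 55 mm wide, standing on the worktop; origin at underside level halfway along its length, handle along -y
- pepper_mill: bystander: turned wooden pepper mill, 50 mm wide, 148 mm high; origin at the centre of its underside
- timer: bystander: round kitchen timer with white base and black dial, 64 mm wide, 58 mm high; origin at the centre of its underside

How it is judged (in metres and radians):
On the way:
1. the inner cup is lifted out of the wider cup, which stays standing on the worktop (z of cup in the frame of wide_cup above 0.04 m and contact force between cup and wide_cup below 0.2 N and contact force between the fingers and cup above 1 N and height (world z) of wide_cup below 0.01 m), for 0.1 s.
At the end, for the whole second after the job is handed in: Held by the fingers alone and still: mouth within 14 mm of the outlet's axis and 4 to 32 mm below it, level within 8 degrees, handle within 20 degrees of straight out to the front. Wider cup upright within 50 mm of its start, wheel unturned (7 degrees), bystanders upright within 30 mm (horizontal distance between cup_mouth and chute_mouth below 0.014 m and z of cup_mouth in the frame of chute_mouth between -0.032 and -0.004 m and angle between cup's own z axis and vertical below 0.14 rad and angle between the y axis of cup and the x axis of dispenser, either way round below 0.35 rad and x of cup_grip in the frame of chute_mouth below -0.05 m and contact force between the fingers and cup above 1 N and contact force between cup and dispenser below 0.2 N and contact force between cup and wide_cup below 0.2 N and linear speed of each of cup, wide_cup below 0.03 m/s and angle between wide_cup's own z axis and vertical below 0.1 rad and height (world z) of wide_cup below 0.01 m and distance of wide_cup from where it was at the start of the episode below 0.05 m and value of joint portion_wheel between -0.12 and 0.12 rad and distance of each of small_cup, pepper_mill, timer from where it was at the start of the episode below 0.03 m and angle between each of small_cup, pepper_mill, timer's own z axis and vertical below 0.2 rad); the arm keeps its last pose, push and grip.
It fails at once if the dispenser is bumped (more than 5 N) (contact force between dispenser and anything else above 5 N).
It fails at once if the portioning wheel is turned (value of joint portion_wheel above 0.12 rad or value of joint portion_wheel below -0.12 rad).
It fails at once if the wider cup is lifted or pushed away (height (world z) of wide_cup above 0.02 m or distance of wide_cup from where it was at the start of the episode above 0.05 m).
It fails at once if a bystander is pushed away or knocked over (distance of any of small_cup, pepper_mill, timer from where it was at the start of the episode above 0.03 m or angle between any of small_cup, pepper_mill, timer's own z axis and vertical above 0.5 rad).
It also fails if it takes over 48 s, if anything falls off the work surface, if the arm or the gripper's body presses on something with over 40 N, if the wrist force passes 120 N, or if a joint passes its speed limit or range.

## Robot

A 7-joint arm with a two-finger parallel gripper is mounted at the origin on a cart in front of the work surface, level with it; the furniture and walls round the work are solid. World frame = base frame: x ahead of the robot, y to its left, z up, the work surface at z = 0. Lengths are in m, angles in degrees, forces in N, time in s.
With the tool pointing down it reaches from about 0.4 to 0.875 m from the base axis. Payload 6.5 kg.
Tool frame: the origin (TCP) lies on the centre line of the jaws, within the pads' length; the fingertips stand 19 mm ahead of it and the grasp point (between the pads) is the TCP (env.finger_overhang is the distance from the TCP to the fingertips, in m); z points along the fingers, y is the line along which they close (so a half turn about z gives the same grasp; the last joint's range is limited). The gripper opens to 88 mm and grips with 3 to 60 N. Pads are 18 mm wide; open, the fingers measure 123 mm over their backs; the gripper's body (75 mm by 187 mm) begins 45 mm behind the grasp point.
Start: joints at [66.624, 30.733, -0.252, 88.115, 0.149, 61.152, -4.079], TCP at [0.218, -0.612, 0.258] pointing down, gripper open.
Joint ranges: [-154.64, 154.64], [-21.42, 123.67], [-72.66, 72.17], [13.99, 137.28], [-74.86, 254.86], [10.95, 109.41], [-158.01, 158.01]. Speed limits (degrees/s): [136.94, 136.94, 180, 180, 180, 180, 180].

## Interface

Orientations are given as a 3x3 rotation matrix whose columns are the frame's x, y, z axes.
In Python, from workcell import env gives the robot as it stands.
- The arm moves only by the shell command python3 -m inch 'ROWS'. ROWS is text: rows parted by semicolons, each of 7 numbers parted by spaces: the turn, a rotation vector about the tool's x, y, z as a fraction of full scale, then the shift along the tool's x, y, z as a fraction of full scale, then the opening, from -1 (shut) to 1 (fully open). A call has 1 to 10 rows; each row is the pose to reach, as a shift and turn from the pose commanded when the call began, along the tool's axes at that moment; what a row does not reach only later rows make up. Full scale, the value 1, is 0.8 m for a shift and 120 degrees for a turn. A row lasts 1/10 s, in which the tool goes at most 50 mm and 8.59 degrees, less where a joint would pass 70% of its speed; a pose out of reach is approached as far as the arm can. A call with a number of a shift or a turn outside -1 to 1 is refused whole. A call with a gripper value outside its range is refused whole. The fingers move at their own pace and stop on an object; the grip force is fixed at half the most. Time passes only in rows, so rows that repeat a pose let the fingers close. It gives the time, the measured TCP pose, the force, the opening and the grip force at its end, in the units of the state.
- env.observe(): the state, without advancing time (a new reading comes with each control period).
- env.get_image(name): name is "side" or "top"; returns the picture (384x512x3 uint8, blue, green, red); there is no depth.
- env.calibration(name): a dict with "fx", "fy", "cx", "cy" (pixels), "distortion" ([k1, k2, p1, p2, k3] as OpenCV has them; the pictures are not rectified), "world_from_camera" (4x4, takes a point from camera to world coordinates). Camera axes: x right, y down, z forward; pixel columns grow to the right and rows downward; lengths in m; the calibration is good to about 2 mm. A picture is of the moment at which its call begins. calibration takes no time and is no camera call.
- env.sign_off(): hands the job in; it is judged then, once.
The state is a dict: "clock": time; "joint_positions": joint angles; "joint_velocities": joint speeds; "tau": joint torques, N m; "eef_pos": TCP position; "orientation": TCP orientation; "contact_force": force on the tool from outside, world axes, zero at the start; "moment": the same for the moment, N m; "opening": finger opening in m; "grip_force": force on a finger pad.
Only numpy, scipy, OpenCV 4.12 (cv2) and the standard library are available. Lean on these libraries where they do the work, as an engineer would, in place of code of your own. Each camera call takes 0.05 s, during which the arm holds its last target. There are 200 camera calls.

## Working session

There is one attempt and no reset: what is moved stays moved. The work goes in short steps, Python scripts to look and compute and a shell command to move; the robot and the scene stay as the last step left them, time stands still between calls to the robot, and variables do not carry over. Pictures are saved under pics/ and viewed, at most 11 in all, crops included, and the job is handed in when it is done.

```bash
ls; mkdir -p pics
python3 - <<'E'
from workcell import env
import cv2,numpy as np
np.set_printoptions(precision=3,suppress=True)
for n in("top","side"):
    cv2.imwrite(f"pics/{n}0.png",env.get_image(n)); print(n,env.calibration(n))
s=env.observe();print(s["clock"],s["eef_pos"],s["orientation"],s["opening"])
E
```

```text
pics
top {'fx': 397.4193480894212, 'fy': 397.4193480894212, 'cx': 260.21833602065965, 'cy': 195.16517510202797, 'distortion': array([0.02, 0.  , 0.  , 0.  , 0.  ]), 'world_from_camera': array([[ 0.012, -0.995,  0.098,  0.453],
       [-1.   , -0.012, -0.003, -0.006],
       [ 0.004, -0.098, -0.995,  1.302],
       [ 0.   ,  0.   ,  0.   ,  1.   ]])}
side {'fx': 417.6367609784425, 'fy': 417.6367609784425, 'cx': 259.0524879620546, 'cy': 186.6243248226763, 'distortion': array([0.018, 0.   , 0.   , 0.   , 0.   ]), 'world_from_camera': array([[ 0.999, -0.043,  0.032,  0.52 ],
       [-0.054, -0.78 ,  0.623, -0.711],
       [-0.002, -0.624, -0.781,  1.037],
       [ 0.   ,  0.   ,  0.   ,  1.   ]])}
0.1 [ 0.218 -0.612  0.257] [[ 0.942  0.335 -0.001]
 [ 0.335 -0.942  0.001]
 [-0.    -0.001 -1.   ]] 0.08821286491705274
```

View pics/top0.png

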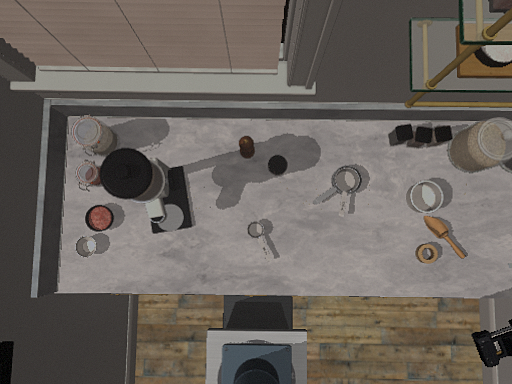

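View pics/side0.png

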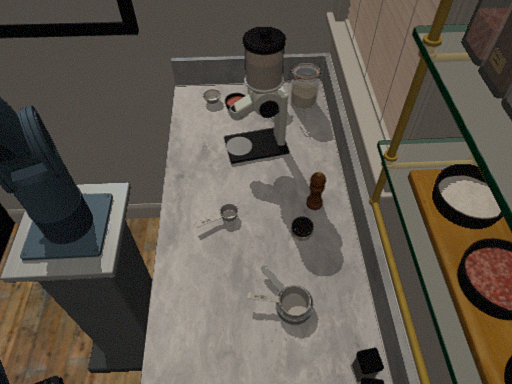

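Run:
```python
import cv2,numpy as np
t=cv2.imread("pics/top0.png");s=cv2.imread("pics/side0.png")
a=cv2.resize(t[150:250,95:205],None,fx=5,fy=5,interpolation=cv2.INTER_CUBIC)
b=cv2.resize(t[155:225,310:380],None,fx=5,fy=5,interpolation=cv2.INTER_CUBIC)
c=np.zeros((500,550,3),np.uint8)
cv2.imwrite("pics/a.png",a)
d=cv2.resize(s[255:335,240:330],None,fx=4,fy=4,interpolation=cv2.INTER_CUBIC)
e=np.zeros((350,350+360,3),np.uint8);e[:, :350]=b;e[:320,350:]=d
cv2.imwrite("pics/b.png",e)
f=cv2.resize(s[80:170,210:310],None,fx=5,fy=5,interpolation=cv2.INTER_CUBIC)
cv2.imwrite("pics/c.png",f)
```

```text
(no output)
```

View pics/a.png

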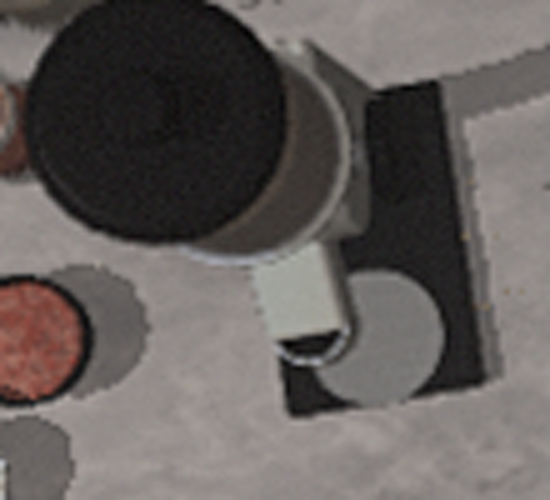

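View pics/b.png

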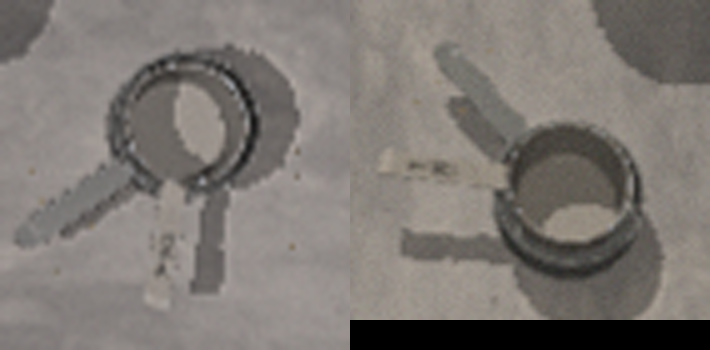

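View pics/c.png

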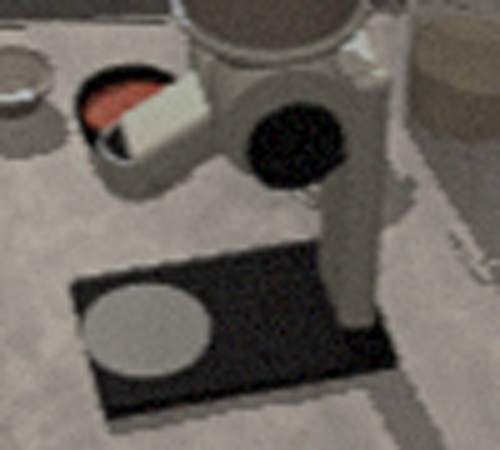

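```bash
cat > h.py <<'E'
from workcell import env
import cv2,numpy as np
np.set_printoptions(precision=4,suppress=True)
C={n:env.calibration(n) for n in("top","side")}
def pt(n,u,v,z):
    c=C[n];K=np.array([[c["fx"],0,c["cx"]],[0,c["fy"],c["cy"]],[0,0,1]])
    p=cv2.undistortPoints(np.array([[[u,v]]],float),K,c["distortion"])[0,0]
    T=c["world_from_camera"];d=T[:3,:3]@[p[0],p[1],1];o=T[:3,3]
    return o+d*(z-o[2])/d[2]
def px(n,P):
    c=C[n];K=np.array([[c["fx"],0,c["cx"]],[0,c["fy"],c["cy"]],[0,0,1]]);T=np.linalg.inv(c["world_from_camera"])
    return cv2.projectPoints(np.array(P,float).reshape(-1,3),cv2.Rodrigues(T[:3,:3])[0],T[:3,3],K,c["distortion"])[0][:,0]
def cr(n,u,v,z,f,ou,ov): return pt(n,(u+.5)/f-.5+ou,(v+.5)/f-.5+ov,z)
E
python3 - <<'E'
from h import *
A=lambda u,v,z:cr("top",u,v,z,5,95,150)
B=lambda u,v,z:cr("top",u,v,z,5,310,155)
D=lambda u,v,z:cr("side",u-350,v,z,4,240,255)
F=lambda u,v,z:cr("side",u,v,z,5,210,80)
print("foot top FL,FR,BR",A(290,415,.015),A(488,380,.015),A(440,82,.015))
print("foot side FL,FR,BR",F(72,285,.015),F(105,415,.015),F(397,367,.015))
print("disc",A(381,337,.015),F(146,330,.015))
# disc ellipse by mask, both views
print("outlet front edge",A(312,365,.15),"L,R",A(275,340,.15),A(352,325,.15))
print("side outlet L",F(100,140,.15),F(127,158,.15))
print("handle end top",B(157,305,.035),B(172,185,.035),"side",D(380,160,.035),D(505,178,.035))
print("wide handle end",B(18,240,.028),B(125,180,.028),D(440,50,.028))
print("rim inner top",B(188,125,.039),"side",D(570,184,.039))
E
```

```text
foot top FL,FR,BR [0.4549 0.3355 0.015 ] [0.4788 0.2091 0.015 ] [0.6728 0.246  0.015 ]
foot side FL,FR,BR [0.4528 0.3321 0.015 ] [0.4743 0.21   0.015 ] [0.6698 0.2423 0.015 ]
disc [0.5057 0.2789 0.015 ] [0.503 0.286 0.015]
outlet front edge [0.4836 0.2882 0.15  ] L,R [0.4978 0.31   0.15  ] [0.5069 0.266  0.15  ]
side outlet L [0.4798 0.3247 0.15  ] [0.4968 0.3066 0.15  ]
handle end top [ 0.5158 -0.2671  0.035 ] [ 0.5929 -0.2774  0.035 ] side [ 0.5121 -0.2609  0.035 ] [ 0.5905 -0.2772  0.035 ]
wide handle end [ 0.5569 -0.1796  0.028 ] [ 0.5965 -0.2486  0.028 ] [ 0.555  -0.1821  0.028 ]
rim inner top [ 0.6312 -0.2871  0.039 ] side [ 0.6305 -0.2851  0.039 ]
```

```bash
cat >> h.py <<'E'
from scipy.spatial.transform import Rotation as R
def go(p,yaw):
    "row values for a tool-down pose with tool x at yaw (deg), from the present pose"
    s=env.observe();M=np.array(s["orientation"]);a=np.radians(yaw)
    G=np.array([[np.cos(a),np.sin(a),0],[np.sin(a),-np.cos(a),0],[0,0,-1]])
    rv=np.degrees(R.from_matrix(M.T@G).as_rotvec());d=M.T@(np.array(p)-s["eef_pos"])
    print("turn/120",rv/120,"shift/.8",d/.8,"deg",rv,"mm",d*1000)
E
python3 - <<'E'
from h import *
t=cv2.imread("pics/top0.png");s=cv2.imread("pics/side0.png")
o=np.array([.5085,.2795]);a=np.linspace(0,2*np.pi,60)
circ=lambda c,r,z:np.c_[c[0]+r*np.cos(a),c[1]+r*np.sin(a),0*a+z]
out=[]
for n,im,(v0,v1,u0,u1) in(("top",t,(150,250,95,175)),("side",s,(80,170,210,290))):
    c=cv2.resize(im[v0:v1,u0:u1],None,fx=5,fy=5,interpolation=cv2.INTER_CUBIC)
    for z,col in((.15,(0,0,255)),(.17,(0,255,0))):
        for q in px(n,circ(o,.0225,z)): cv2.circle(c,tuple(int(k) for k in (q-[u0,v0]+.5)*5),1,col,-1)
    out.append(np.pad(c,((0,500-c.shape[0]),(0,0),(0,0))))
cv2.imwrite("pics/ov.png",np.hstack(out))
print("mill",pt("top",247,145,.14),pt("side",315,205,0),"timer",pt("top",278,165,.058),"small",pt("top",257,229,.03),pt("top",275,255,.03))
go([.5325,-.267,.12],-10.6)
E
```

```text
mill [0.7171 0.0324 0.14  ] [0.7302 0.0346 0.    ] timer [ 0.6726 -0.0641  0.058 ] small [ 0.4701 -0.      0.03  ] [ 0.3888 -0.0581  0.03  ]
turn/120 [-0.0007  0.0003  0.2516] shift/.8 [ 0.5153 -0.274   0.1715] deg [-0.0802  0.0316 30.1864] mm [ 412.2793 -219.2364  137.2057]
```

View pics/ov.png

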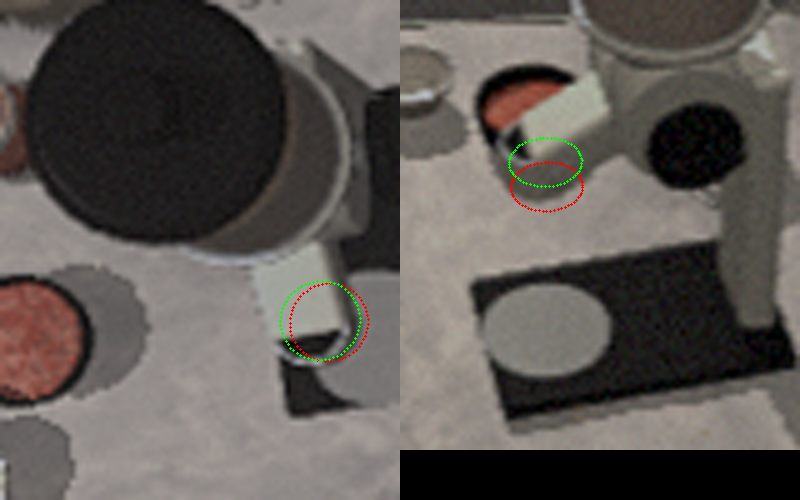

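```bash
python3 -m inch '0 0 0.05 0.1 -0.055 0.03 0.14; 0 0 0.13 0.2 -0.11 0.06 0.14;0 0 0.19 0.3 -0.165 0.1 0.14;0 0 0.252 0.4 -0.21 0.14 0.14;0 0 0.252 0.5 -0.265 0.17 0.14;0 0 0.252 0.515 -0.274 0.171 0.14;0 0 0.252 0.515 -0.274 0.171 0.14;0 0 0.252 0.515 -0.274 0.171 0.14;0 0 0.252 0.515 -0.274 0.171 0.14;0 0 0.252 0.515 -0.274 0.171 0.14'; python3 -c '
from h import *
go([.5325,-.267,.034],-10.6)
t=env.get_image("top");s=env.get_image("side");f=lambda i:cv2.resize(i,None,fx=4,fy=4,interpolation=cv2.INTER_CUBIC)
cv2.imwrite("pics/g.png",np.hstack([f(t[140:240,300:390]),f(s[230:330,220:320])]))'
```

```text
clock: 1.1
eef_pos: [0.5343, -0.2641, 0.1197]
orientation: [[0.983, -0.182, -0.0], [-0.182, -0.983, 0.002], [-0.001, -0.002, -1.0]]
contact_force: [0.4, -0.8, 0.1]
opening: 0.0501
grip_force: 0.0
turn/120 [-0.0008  0.0003  0.0009] shift/.8 [-0.0014  0.0042  0.1071] deg [-0.0936  0.0416  0.1139] mm [-1.159   3.3358 85.7108]
```

View pics/g.png

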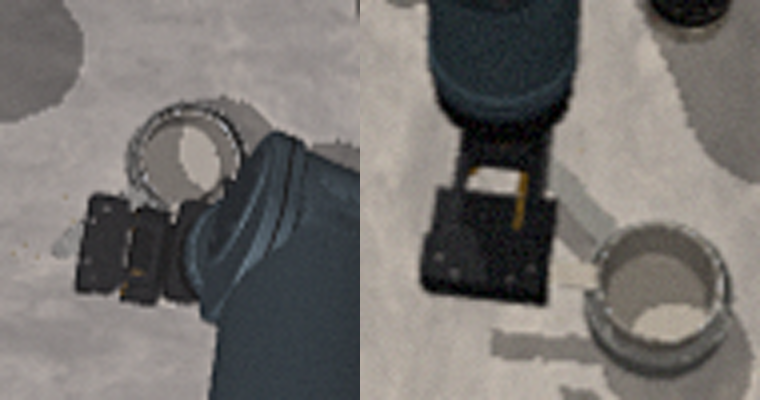

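The gripper is above the inner cup's handle: in the side view the bright handle shows between the fingers at about (495,180) of the crop. The wide cup's handle is clear of the fingers. Descending and gripping.

```bash
python3 -m inch '0 0 0 -0.001 0.004 0.03 0.14;0 0 0 -0.001 0.004 0.06 0.14;0 0 0 -0.001 0.004 0.09 0.14;0 0 0 -0.001 0.004 0.107 0.14;0 0 0 -0.001 0.004 0.107 0.14;0 0 0 -0.001 0.004 0.107 0.14' && python3 -m inch '0 0 0 0 0 0 0.05;0 0 0 0 0 0 -0.2;0 0 0 0 0 0 -0.4;0 0 0 0 0 0 -0.6;0 0 0 0 0 0 -0.8;0 0 0 0 0 0 -1;0 0 0 0 0 0 -1;0 0 0 0 0 0 -1'
```

```text
clock: 1.8
eef_pos: [0.5312, -0.2713, 0.0358]
orientation: [[0.983, -0.185, 0.0], [-0.185, -0.983, -0.0], [0.0, 0.0, -1.0]]
contact_force: [-1.0, -0.4, -0.0]
opening: 0.0502
grip_force: 0.0
clock: 2.6
eef_pos: [0.5312, -0.2708, 0.0353]
orientation: [[0.983, -0.185, -0.0], [-0.185, -0.983, -0.0], [0.0, 0.0, -1.0]]
contact_force: [1.0, -0.0, 0.7]
opening: 0.015
grip_force: 29.3
```

```bash
python3 -m inch '0 0 0 0 0 -0.004 -1;0 0 0 0 0 -0.012 -1;0 0 0 0 0 -0.025 -1;0 0 0 0 0 -0.045 -1;0 0 0 0 0 -0.065 -1;0 0 0 0 0 -0.085 -1;0 0 0 0 0 -0.105 -1;0 0 0 0 0 -0.118 -1;0 0 0 0 0 -0.12 -1;0 0 0 0 0 -0.12 -1'; python3 -c '
from h import *
go([.344,.254,.1315],10.3)
t=env.get_image("top");s=env.get_image("side");f=lambda i:cv2.resize(i,None,fx=4,fy=4,interpolation=cv2.INTER_CUBIC)
cv2.imwrite("pics/l.png",np.hstack([f(t[120:240,300:390]),f(s[210:330,220:330])]))'
```

```text
clock: 3.6
eef_pos: [0.5312, -0.2708, 0.1315]
orientation: [[0.983, -0.185, 0.0], [-0.185, -0.983, -0.0], [0.0, 0.0, -1.0]]
contact_force: [-0.3, 0.8, -1.1]
opening: 0.0151
grip_force: 29.5
turn/120 [ 0.0001 -0.0001 -0.1746] shift/.8 [-0.3512 -0.6014 -0.0001] deg [  0.0068  -0.013  -20.9551] mm [-280.9632 -481.1156   -0.0762]
```

View pics/l.png

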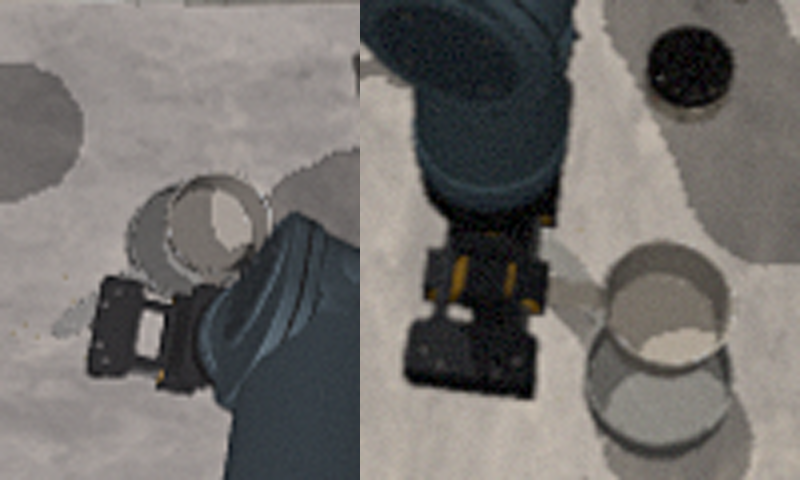

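```bash
python3 -c '
from h import *
print(cr("top",217,229,.135,4,300,120),cr("side",669-360,304,.135,4,220,210))'
python3 -m inch '0 0 -0.004 -0.01 -0.01 0 -1;0 0 -0.014 -0.03 -0.035 0 -1;0 0 -0.028 -0.06 -0.075 0 -1;0 0 -0.043 -0.1 -0.12 0 -1;0 0 -0.058 -0.14 -0.17 0 -1;0 0 -0.074 -0.18 -0.22 0 -1;0 0 -0.088 -0.21 -0.265 0 -1;0 0 -0.098 -0.225 -0.3 0 -1;0 0 -0.1 -0.23 -0.31 0 -1;0 0 -0.1 -0.23 -0.31 0 -1' && python3 -c '
from h import *
go([.344,.254,.1315],10.3)'
```

```text
[ 0.6261 -0.2855  0.135 ] [ 0.629 -0.29   0.135]
clock: 4.7
eef_pos: [0.3954, 0.0081, 0.1312]
orientation: [[1.0, 0.027, -0.001], [0.027, -1.0, 0.0], [-0.001, -0.0, -1.0]]
contact_force: [0.5, -0.0, -0.6]
opening: 0.0151
grip_force: 29.5
turn/120 [-0.0001  0.0003 -0.0731] shift/.8 [-0.0561 -0.309  -0.0003] deg [-0.0143  0.0357 -8.7702] mm [ -44.8605 -247.1782   -0.2635]
```

```bash
python3 -m inch '0 0 -0.003 0 -0.01 0 -1;0 0 -0.01 -0.005 -0.035 0 -1;0 0 -0.02 -0.012 -0.075 0 -1;0 0 -0.031 -0.022 -0.12 0 -1;0 0 -0.042 -0.032 -0.17 0 -1;0 0 -0.053 -0.042 -0.22 0 -1;0 0 -0.064 -0.05 -0.265 0 -1;0 0 -0.071 -0.055 -0.298 0 -1;0 0 -0.073 -0.056 -0.309 0 -1;0 0 -0.073 -0.056 -0.309 0 -1' && python3 -c '
from h import *
go([.409,.2655,.1315],10.3)
t=env.get_image("top");s=env.get_image("side");f=lambda i:cv2.resize(i,None,fx=5,fy=5,interpolation=cv2.INTER_CUBIC)
cv2.imwrite("pics/p.png",np.hstack([f(t[150:250,110:190]),f(s[70:170,200:280])]))'
```

```text
clock: 5.7
eef_pos: [0.3461, 0.2533, 0.1312]
orientation: [[0.984, 0.176, 0.0], [0.176, -0.984, 0.0], [0.0, -0.0, -1.0]]
contact_force: [0.6, -0.5, -1.6]
opening: 0.0149
grip_force: 29.5
turn/120 [-0.     -0.     -0.0016] shift/.8 [ 0.0801 -0.0013 -0.0004] deg [-0.0017 -0.0052 -0.1912] mm [64.0636 -1.0132 -0.3363]
```

View pics/p.png

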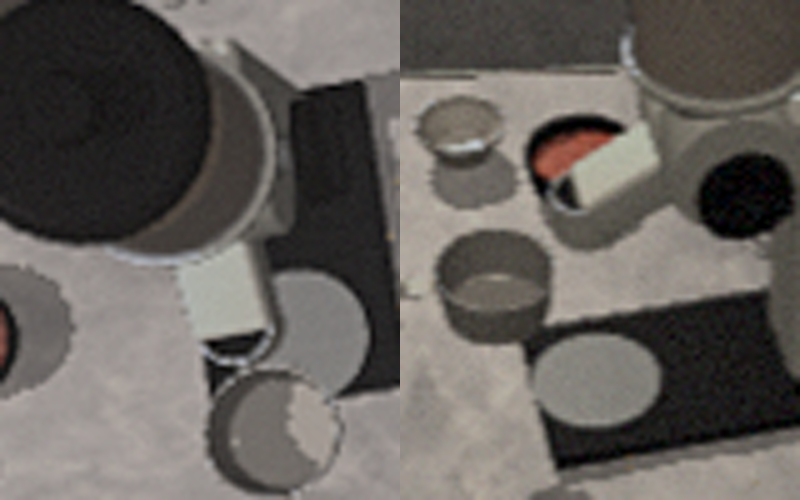

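```bash
python3 -c '
from h import *
print("cup",cr("top",275,430,.1345,5,110,150),cr("side",494-400,268,.1345,5,200,70))
print("outlet",cr("side",578-400,228,.15,5,200,70), "top upper rim front",[cr("top",237,365,z,5,110,150) for z in(.15,.165,.18)])
e=env.observe()["eef_pos"];print(e)'
```

```text
cup [0.4465 0.2686 0.1345] [0.4432 0.2708 0.1345]
outlet [0.4971 0.2877 0.15  ] top upper rim front [array([0.4836, 0.2882, 0.15  ]), array([0.4832, 0.2844, 0.165 ]), array([0.4828, 0.2805, 0.18  ])]
[0.3461 0.2512 0.131 ]
```

```bash
python3 -m inch '0 0 0 0.003 0 0 -1;0 0 0 0.01 -0.001 0 -1;0 0 0 0.02 -0.002 0 -1;0 0 0 0.032 -0.002 0 -1;0 0 0 0.045 -0.003 0 -1;0 0 0 0.058 -0.004 0 -1;0 0 0 0.068 -0.004 0 -1;0 0 0 0.075 -0.004 0 -1;0 0 0 0.077 -0.004 0 -1;0 0 0 0.077 -0.004 0 -1' && python3 -c '
from h import *
t=env.get_image("top");s=env.get_image("side");f=lambda i:cv2.resize(i,None,fx=8,fy=8,interpolation=cv2.INTER_CUBIC)
cv2.imwrite("pics/q.png",np.hstack([f(t[180:245,120:170]),f(s[80:145,205:255])]))
print(env.observe()["eef_pos"])'
```

```text
clock: 6.8
eef_pos: [0.4056, 0.267, 0.1312]
orientation: [[0.985, 0.175, -0.0], [0.175, -0.985, -0.0], [-0.0, 0.0, -1.0]]
contact_force: [0.3, 0.5, -1.1]
opening: 0.0151
grip_force: 29.5
[0.4052 0.2669 0.1312]
```

View pics/q.png

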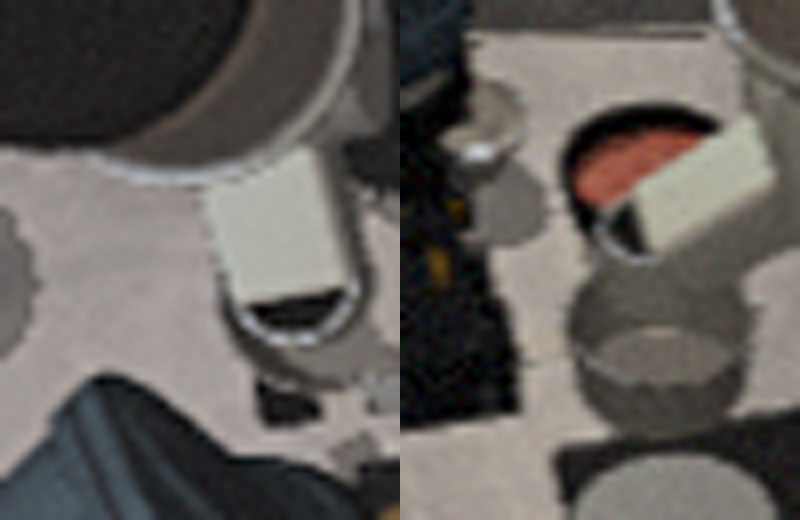

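```bash
python3 -c '
import cv2,numpy as np
from h import *
ims=[cv2.cvtColor(env.get_image("side"),cv2.COLOR_BGR2GRAY).astype(float) for _ in range(8)]
g=np.mean(ims,0)[98:136,222:254]
g=np.clip((g-50)/(140-50),0,1)*255
g=cv2.resize(g.astype(np.uint8),None,fx=15,fy=15,interpolation=cv2.INTER_CUBIC)
c=cv2.cvtColor(g,cv2.COLOR_GRAY2BGR)
a=np.linspace(0,6.283,80)
for (x,y,r,z,col) in((.5045,.2845,.0395,.135,(0,255,0)),(.5045,.2845,.0225,.15,(0,0,255))):
    for q in px("side",np.c_[x+r*np.cos(a),y+r*np.sin(a),0*a+z]): cv2.circle(c,tuple(int(k) for k in (q-[222,98]+.5)*15),1,col,-1)
cv2.imwrite("pics/r.png",c)'
```

```text
(no output)
```

View pics/r.png

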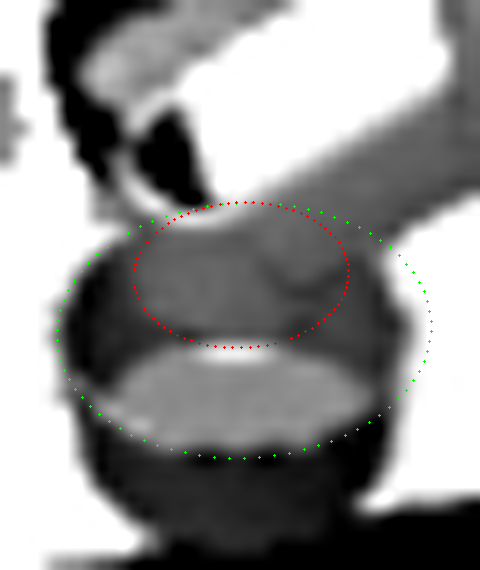

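The picture shows the outlet's lower edge at about (238,346), concentric with the cup's rim, which spans x 60 to 408. The error is about 2 mm and the cup is level, so I'm handing in.

```bash
python3 -m inch '0 0 0 0 0 0 -1;0 0 0 0 0 0 -1;0 0 0 0 0 0 -1;0 0 0 0 0 0 -1;0 0 0 0 0 0 -1' && python3 -c '
from h import *
print(env.sign_off())'
```

```text
clock: 7.8
eef_pos: [0.4057, 0.267, 0.1313]
orientation: [[0.984, 0.175, -0.0], [0.175, -0.984, -0.0], [-0.0, 0.0, -1.0]]
contact_force: [0.3, -0.1, -1.1]
opening: 0.0153
grip_force: 29.5
the job is handed in; nothing more can be done
None
```

I've handed in the job with the inner cup held level under the chute, about 2 mm off-centre by the camera, rim about 15 mm below the outlet and handle straight out to the front; no verdict came back, and I didn't re-photograph the wider cup or bystanders after the lift.

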